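# Wedge a bottle tight in its shaker clamp

## Task

Slide the brown bottle, standing on the worktop, straight into the grey clamp until it rests against the low stop at the back, without lifting or tipping it. Then tap the brass key down with the white-faced tamper, never with the fingers: a first blow that drives it only about half way, lift the tamper clear of it, then further blows until the blue jaw holds the bottle tight. Stand the tamper back upright in its black dish, and leave the cup, the timer and the tape roll where they are.

Things in the scene. Friction and masses are not known exactly. Their poses are not given: they have to be found in the camera images.
- clamp: Grey bottle clamp fixed to the worktop, 54 x 147 mm, 60 mm high. Origin on the worktop under the centre of a clamped bottle; x points into the pocket (from the open mouth to the stop), y from the jaw to the fixed cheek, z up. The pocket, open above and to -x and floored by the worktop, lies between the fixed cheek (face y = +24 mm, x -20 to 34) and the open jaw (face y = -28.5, x -18 to 18).
- stop (a point): Middle of the face of the clamp's low back stop, 24 mm along the clamp's x from its origin. The stop is 22 mm high and spans the pocket; the bottle is home when it touches this face.
- slot (a point): Centre of the mouth of the key slot, at the clamp's top (60 mm high), 55 mm from the clamp's origin along its -y. The slot, 22 mm long in x, lies between the jaw's tapered back and a vertical cheek.
- jaw: Blue jaw of the clamp, 60 mm high, 20 mm thick. Its origin coincides with the clamp's when open; it slides only along the clamp's +y (up to 10 mm), against about 3 N of friction, and stays where it is. The key going down pushes it: 1 mm for 4 mm of key. About 5.5 mm closes the pocket on the bottle.
- key: Loose brass key (taper 1:4) upright in the slot, axes as the clamp's. Body 60 x 20 mm, 10 mm thick at the tip, 25 under the head; head 24 x 30 x 10. Origin at its tip, at first 35 mm above the worktop. About 3 to 8 N drive it until the jaw meets the bottle, tip about 12 mm above the worktop; then the force rises steeply: tight at about 10 mm, where 20 N hardly moves it. It stays where driven.
- key_head (a point): Centre of the flat top of the key's head, 70 mm above its tip: where to tap. About 105 mm above the worktop at the start, about 80 mm when tight.
- bottle: Brown bottle, red cap, 47 mm diameter, 105 mm tall, 0.12 kg. Origin at the centre of its underside. Starts upright before the clamp's mouth, 42 to 55 mm short of home. Push it less than 30 mm above the worktop or it may tip; a gripper pointing straight down that low meets the bottle's top, so tilt it back, or push with the tamper's foot.
- tamper: Tamper (hand tapping tool), upright, 100 mm tall, 0.2 kg: white nylon foot 30 mm diameter and 18 mm high, steel neck 18 mm diameter, dark grip 22 mm diameter from 42 to 100 mm above the foot's face, with two red bands. Origin at the centre of the foot's face (its bottom); z points up along it to the grip.
- dish: Round black dish fixed to the worktop, 60 mm outer and 50 mm inner diameter, rim 12 mm high, floor 5 mm above the worktop; the tamper stands in it. Origin at the centre of its underside. It lies left or right of the clamp.
- cup: Sample cup with yellow lid, 58 mm diameter, 62 mm high, on the other side of the clamp from the dish. Origin at the centre of its underside. Bystander.
- timer: White bench timer, 60 x 64 x 17 mm, lying left of the clamp. Origin at the centre of its underside. Bystander.
- tape: Roll of white tape with a green core, 48 mm diameter, 19 mm high, lying right of the clamp. Origin at the centre of its underside. Bystander.
Mind the look-alikes: they are no part of the job. What is shaped like the tamper but purple is not meant.

How it is judged (in metres and radians):
On the way, in this order (a step that is already met when the one before it is completed fails the run):
1. the bottle stands upright in the clamp, against the low stop (x of bottle in the frame of clamp between -0.004 and 0.004 m and y of bottle in the frame of clamp between -0.008 and 0.004 m and angle between bottle's own z axis and vertical below 0.1 rad and z of key in the frame of clamp above 0.0315 m), for 0.2 s.
2. a first blow has driven the key only part of the way (4 to 19 mm down) and the tamper is lifted clear of it (z of key in the frame of clamp between 0.016 and 0.031 m and distance between tamper and key_head above 0.005 m and contact force between tamper and key below 0.1 N), for 0.1 s.
3. the key is driven home and the jaw grips the bottle (z of key in the frame of clamp below 0.0135 m and contact force between jaw and bottle above 5 N), for 0.1 s.
At the end, for the whole second after the job is handed in: The bottle stands upright within 5 mm of the back stop; the key is upright, its tip less than 13.5 mm above the worktop, and the jaw presses the bottle with more than 5 N; the tamper stands upright on the dish's floor, at rest and released (all of step 3 and x of bottle in the frame of clamp between -0.005 and 0.005 m and angle between each of bottle, key's own z axis and vertical below 0.1 rad and horizontal distance between tamper and dish below 0.013 m and height (world z) of tamper below 0.008 m and angle between tamper's own z axis and vertical below 0.08 rad and linear speed of tamper below 0.02 m/s); the robot touches nothing.
It fails at once if the fingers touch the key (contact force between the fingers and key above 0.5 N).
It fails at once if the bottle is tipped over or lifted off the worktop (angle between bottle's own z axis and vertical above 0.35 rad or height (world z) of bottle above 0.015 m).
It fails at once if the cup, the timer or the tape roll is moved by more than 20 mm (distance of any of cup, timer, tape from where it was at the start of the episode above 0.02 m).
It also fails if it takes over 61 s, if anything falls off the work surface, if the arm or the gripper's body presses on something with over 40 N, if the wrist force passes 120 N, or if a joint passes its speed limit or range.

## Robot

A 7-joint arm with a two-finger parallel gripper is mounted at the origin on a cart in front of the work surface, level with it; the furniture and walls round the work are solid. World frame = base frame: x ahead of the robot, y to its left, z up, the work surface at z = 0. Lengths are in m, angles in degrees, forces in N, time in s.
With the tool pointing down it reaches from about 0.425 to 0.875 m from the base axis. Payload 4.7 kg.
Tool frame: the origin (TCP) lies at the very end of the fingers, on their centre line; the grasp point (between the pads) lies 19 mm behind it; z points along the fingers, y is the line along which they close (so a half turn about z gives the same grasp; the last joint's range is limited). The gripper opens to 87 mm and grips with 3 to 60 N. Pads are 19 mm wide; open, the fingers measure 117 mm over their backs; the gripper's body (75 mm by 190 mm) begins 51 mm behind the grasp point.
Start: joints at [-67.374, 18.392, -4.016, 83.108, 1.295, 78.541, -3.26], TCP at [0.242, 0.603, 0.223] pointing down, gripper open.
Joint ranges: [-163.93, 163.93], [-17.29, 119.83], [-79.2, 71.16], [3.27, 140.29], [-89.18, 269.18], [5.43, 117.66], [-154.24, 154.24]. Speed limits (degrees/s): [147.25, 147.25, 180, 180, 180, 180, 180].

## Interface

Orientations are given as [roll, pitch, yaw] about the fixed x, y, z axes, in that order (R = Rz(yaw) Ry(pitch) Rx(roll)).
In Python, from cell import telemetry, cams, env gives the robot as it stands.
- The arm moves only by the tool arm_command, never from a script. Its argument "series" is text: rows parted by semicolons, each of 5 numbers parted by spaces: the shift along the tool's x, y, z in mm, then the turn about the tool's z in rad, then the closure in counts, from 0 (fully open) to 255 (shut). A call has 1 to 20 rows; each row shifts and turns the commanded pose from where the row before left it, along the tool's axes as they then stand; what a row does not reach is not made up. A row lasts 1/12 s, in which the tool goes at most 41.7 mm and 7.16 degrees, less where a joint would pass 70% of its speed; a pose out of reach is approached as far as the arm can. A call is refused whole if a number of a shift passes 41.7 or a number of a turn 0.125, either way. A call with a gripper value outside its range is refused whole. The fingers move at their own pace and stop on an object; "squeeze" is the grip in N (left out, the last holds). Time passes only in rows, so rows that do not move let the fingers close. It gives the time, the measured TCP pose, the force, the opening and the grip force at its end, in the units of the state.
- telemetry.get_obs(): the state, without advancing time (a new reading comes with each control period).
- cams.read_camera(name): name is "side" or "top"; returns the picture (420x560x3 uint8, blue, green, red); there is no depth.
- cams.calibration(name): a dict with "K" (3x3 intrinsics, pixels), "dist" ([k1, k2, p1, p2, k3] as OpenCV has them; the pictures are not rectified), "origin" and "rotation" of the camera in the world. Camera axes: x right, y down, z forward; pixel columns grow to the right and rows downward; lengths in m; the calibration is good to about 2 mm. A picture is of the moment at which its call begins. calibration takes no time and is no camera call.
- env.sign_off(): hands the job in; it is judged then, once.
The state is a dict: "time_s": time; "qpos": joint angles; "joint_velocities": joint speeds; "effort": joint torques, N m; "tool_pos": TCP position; "tool_rot": TCP orientation; "force": force on the tool from outside, world axes, zero at the start; "wrist_torque": the same for the moment, N m; "grip_width": finger opening in m; "grasp_force": force on a finger pad.
Only numpy, scipy, OpenCV 4.12 (cv2) and the standard library are available. Lean on these libraries where they do the work, as an engineer would, in place of code of your own. Each camera call takes 0.05 s, during which the arm holds its last target. There are 200 camera calls.

## Working session

There is one attempt and no reset: what is moved stays moved. The work goes in short steps, Python scripts to look and compute and a tool call to move; the robot and the scene stay as the last step left them, time stands still between calls to the robot, and variables do not carry over. Pictures are saved under pics/ and viewed, at most 11 in all, crops included, and the job is handed in when it is done.

Besides the shell and the picture viewer there is one more tool, called after ">>>" as name(argument=value, ...), one argument or row to a line, values as JSON. arm_command: Moves the arm, as the interface text tells. Its arguments: {"type":"object","properties":{"series":{"type":"string"},"squeeze":{"type":"number"}},"required":["series"]}

```bash
ls; mkdir -p pics
cat > h.py <<'E'
import numpy as np, cv2
from cell import telemetry, cams, env
def ray(name,u,v):
    c=cams.calibration(name)
    p=cv2.undistortPoints(np.array([[[u,v]]],float),np.array(c["K"],float),np.array(c["dist"],float))[0,0]
    R=np.array(c["rotation"],float)
    return np.array(c["origin"],float),R@np.array([p[0],p[1],1.])
def onz(name,u,v,z):
    o,d=ray(name,u,v); return o+d*(z-o[2])/d[2]
def two(a,b):
    (o1,d1),(o2,d2)=ray("top",*a),ray("side",*b)
    t=np.linalg.lstsq(np.stack([d1,-d2],1),o2-o1,rcond=None)[0]
    p,q=o1+t[0]*d1,o2+t[1]*d2
    return (p+q)/2,np.linalg.norm(p-q)
def proj(name,P):
    c=cams.calibration(name);R=np.array(c["rotation"],float)
    X=(np.atleast_2d(P)-np.array(c["origin"]))@R
    return cv2.projectPoints(X.reshape(-1,1,3),np.zeros(3),np.zeros(3),np.array(c["K"],float),np.array(c["dist"],float))[0][:,0]
E
python3 - <<'E'
from h import *
for n in("top","side"):
    cv2.imwrite(f"pics/{n}0.png",cams.read_camera(n)); c=cams.calibration(n); print(n,c)
print(telemetry.get_obs())
E
```

```text
pics
top {'K': array([[534.77474632,   0.        , 279.31325569],
       [  0.        , 534.77474632, 205.55452946],
       [  0.        ,   0.        ,   1.        ]]), 'dist': array([-0.18208147,  0.        ,  0.        ,  0.        ,  0.        ]), 'origin': array([0.27174073, 0.04544187, 1.55427045]), 'rotation': array([-170.44828689,   -0.54216547,  -90.61751094])}
side {'K': array([[417.86126085,   0.        , 283.25281228],
       [  0.        , 417.86126085, 216.52136854],
       [  0.        ,   0.        ,   1.        ]]), 'dist': array([-0.12151185,  0.        ,  0.        ,  0.        ,  0.        ]), 'origin': array([0.47940058, 0.87135571, 0.6273875 ]), 'rotation': array([-121.90465411,   -0.49391078, -176.80267001])}
{'time_s': 0.1, 'qpos': array([-67.37333086,  18.43279308,  -4.01485368,  83.16738062,
         1.29669561,  78.53963994,  -3.25895647]), 'joint_velocities': array([ 0.00101197, -0.02665475,  0.06410252, -0.16421359,  0.01729798,
       -0.12607235,  0.05889832]), 'effort': array([ 2.97514425e-04, -4.92569125e+01, -4.05548662e-01, -3.13400674e+01,
       -6.42258092e-02,  3.94264364e-02,  6.52584913e-05]), 'tool_pos': array([0.24147039, 0.60296461, 0.22159833]), 'tool_rot': array([-1.79905507e+02,  7.26413974e-03,  1.58183658e+02]), 'force': array([ 0.70974886, -0.11432304,  0.46931585]), 'wrist_torque': array([-0.02363823, -0.00188026, -0.04263031]), 'grasp_force': 0.0, 'grip_width': 0.08703088547899288}
```

View pics/top0.png

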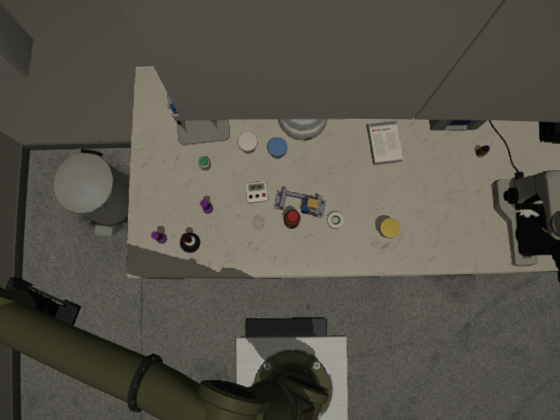

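View pics/side0.png

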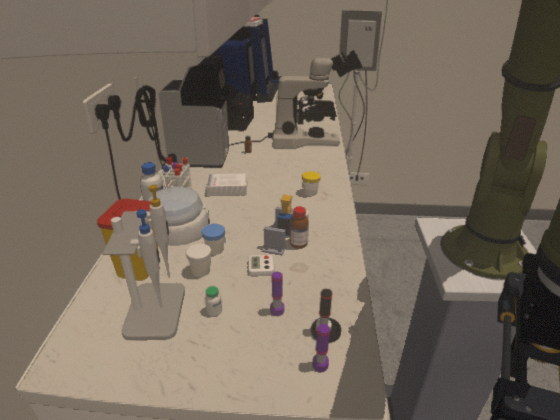

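The top view shows the dish and tamper at about (190,241), the bottle cap at (291,217), the brass key at (313,203), the clamp around (300,203), the tape at (335,220), the timer at (257,192) and the cup at (389,228). In the side view the tamper stands in its dish at (325,320), with purple look-alikes at (277,295) and (322,347).

```bash
sed -i 's/^import numpy.*/import numpy as np, cv2\nfrom scipy.spatial.transform import Rotation as Ro/; s/R=np.array(c\["rotation"\],float)/R=Ro.from_euler("xyz",c["rotation"],degrees=True).as_matrix()/' h.py
python3 - <<'E'
from h import *
t=cv2.imread("pics/top0.png");s=cv2.imread("pics/side0.png")
a=cv2.resize(t[175:265,170:350],None,fx=4,fy=4,interpolation=cv2.INTER_CUBIC)
cv2.imwrite("pics/tc.png",np.clip(a*1.5,0,255).astype(np.uint8))
b=cv2.resize(s[185:375,220:370],None,fx=3.1,fy=3.1,interpolation=cv2.INTER_CUBIC)
cv2.imwrite("pics/sc.png",np.clip(b*1.5,0,255).astype(np.uint8))
def blobs(n,im,lo,hi,x0,x1,y0,y1):
    m=cv2.inRange(cv2.cvtColor(im,cv2.COLOR_BGR2HSV),lo,hi); k=np.zeros_like(m);k[y0:y1,x0:x1]=m[y0:y1,x0:x1]
    N,l,st,c=cv2.connectedComponentsWithStats(k)
    return [(st[i].tolist(),c[i].round(1).tolist()) for i in range(1,N) if st[i][4]>8]
print("red",blobs("t",t,(0,120,70),(8,255,255),275,310,200,235),blobs("s",s,(0,130,70),(8,255,255),280,315,200,255))
print("brass",blobs("t",t,(10,90,80),(28,255,255),300,330,190,220),blobs("s",s,(10,90,80),(28,255,255),270,300,190,240))
print("blue",blobs("t",t,(100,90,40),(125,255,255),270,330,185,220))
print("black dish",blobs("t",t,(0,0,0),(180,255,50),170,210,225,260),blobs("s",s,(0,0,0),(180,255,50),300,350,280,345))
E
```

```text
red [([287, 211, 12, 11, 101], [292.3, 215.9])] [([294, 206, 11, 12, 107], [299.2, 211.6])]
brass [([307, 198, 12, 11, 99], [312.3, 202.9])] [([281, 194, 11, 20, 173], [286.0, 203.2]), ([291, 217, 9, 12, 75], [295.9, 222.7])]
blue [([302, 198, 7, 15, 65], [304.7, 206.0])]
black dish [([180, 232, 20, 20, 248], [189.3, 242.1])] []
```

View pics/tc.png

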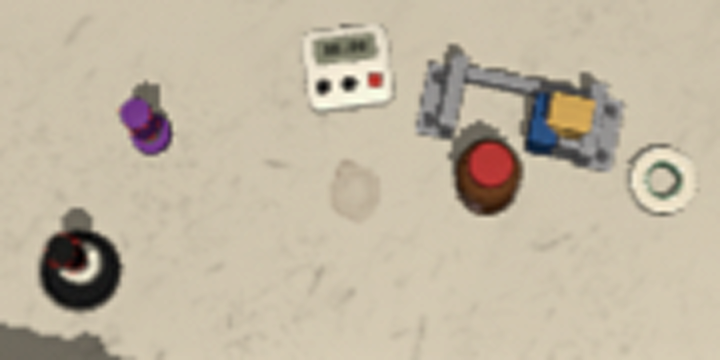

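View pics/sc.png

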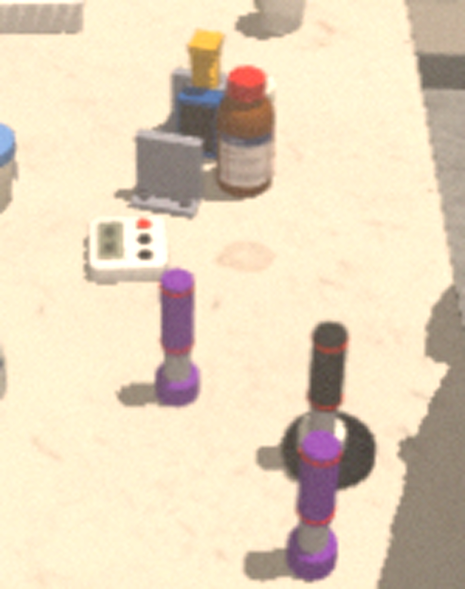

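Run:
```python
from h import *
f=lambda u,v,z:onz("top",170+u/4-.375,175+v/4-.375,z)
np.set_printoptions(precision=4,suppress=True)
print("cap",two((292.3,215.4),(299.2,209.5)),onz("top",292.3,215.9,.105))
print("keyhead top",f(572,113,.105),"brass side top",onz("side",286.3,196.5,.105))
print("dish",f(80,270,.006),f(80,269,.012))
d0=.0
for n,p in dict(tamptop=(66,250)).items(): print(n,f(*p,.105))
print("side tamp top",onz("side",325.8,291,.105))
for n,p,z in [("stopL",(466,70),.022),("stopR",(540,85),.022),("cheekTopBack",(456,46),.06),("cheekInnerFront",(450,100),.06),("baseLf",(418,133),.005),("baseRf",(610,168),.02)]:
    print(n,f(*p,z))
print("cup",onz("top",389.5,228,.062),"tape",f(662,180,.019),"timer",f(348,68,.017),"purple",f(138,113,.1), onz("top",157,237,.1))
```

```text
cap (array([ 0.4865, -0.0061,  0.1027]), np.float64(0.0033058158880230125)) [ 0.4864 -0.0062  0.105 ]
keyhead top [ 0.5221 -0.0627  0.105 ] brass side top [ 0.5193 -0.0642  0.105 ]
dish [0.4264 0.2906 0.006 ] [0.4265 0.2897 0.012 ]
tamptop [0.4303 0.2848 0.105 ]
side tamp top [0.4287 0.2879 0.105 ]
stopL [0.569  0.0079 0.022 ]
stopR [ 0.5574 -0.046   0.022 ]
cheekTopBack [0.5791 0.0157 0.06  ]
cheekInnerFront [0.54   0.0204 0.06  ]
baseLf [0.5255 0.0433 0.005 ]
baseRf [ 0.496  -0.0959  0.02  ]
cup [ 0.4552 -0.2835  0.062 ] tape [ 0.4869 -0.1337  0.019 ] timer [0.5722 0.0941 0.017 ] purple [0.5257 0.237  0.1   ] [0.4316 0.3667 0.1   ]
```

The enlarged views agree with the given sizes. Clamp yaw is about -12°, and its origin is near (0.532,-0.009). The bottle is about 45 mm short of home, and the tamper axis is near (0.4295,0.286). I'll move above the tamper with tool yaw 168°.

Add to h.py:
```python
def to(x,y,z,yaw=168.):
    o=telemetry.get_obs(); R=Ro.from_euler("xyz",o["tool_rot"],degrees=True).as_matrix()
    d=R.T@(np.array([x,y,z])-o["tool_pos"])*1000
    r=o["tool_rot"]; print("t",round(o["time_s"],2),"pos",o["tool_pos"].round(4),"rot",r.round(2),"delta mm",d.round(1),"turn rad",round(np.radians((r[2]-yaw+180)%360-180),3),"F",o["force"].round(1),"w",round(o["grip_width"],4),"g",round(o["grasp_force"],1))
```

```text
(no output)
```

>>> arm_command(
  series="0 0 0 -0.0855 0; 0 0 0 -0.0855 0; -15.6 -16.9 0 0 0; -15.6 -16.9 0 0 0; -15.6 -16.9 0 0 0; -15.6 -16.9 0 0 0; -15.6 -16.9 0 0 0; -15.6 -16.9 0 0 0; -15.6 -16.9 0 0 0; -15.6 -16.9 0 0 0; -15.6 -16.9 0 0 0; -15.6 -16.9 0 0 0; -15.6 -16.9 0 0 0; -15.6 -16.9 0 0 0; -15.6 -16.9 0 0 0; -15.6 -16.9 0 0 0; -15.6 -16.9 0 0 0; -15.6 -16.9 0 0 0",
)

```text
time_s: 1.6
tool_pos: [0.4296, 0.2857, 0.2222]
tool_rot: [-180.0, -0.0, 168.0]
force: [0.8, 0.5, 0.4]
grip_width: 0.0871
grasp_force: 0.0
```

Run:
```python
from h import *
to(.4295,.286,.061)
```

```text
t 1.6 pos [0.4296 0.2857 0.2222] rot [-1.7997e+02 -2.0000e-02  1.6798e+02] delta mm [1.000e-01 3.000e-01 1.612e+02] turn rad -0.0 F [0.8 0.5 0.4] w 0.0871 g 0.0
```

>>> arm_command(
  series="0 0 16.1 0 0; 0 0 16.1 0 0; 0 0 16.1 0 0; 0 0 16.1 0 0; 0 0 16.1 0 0; 0 0 16.1 0 0; 0 0 16.1 0 0; 0 0 16.1 0 0; 0 0 16.1 0 0; 0 0 16.1 0 0; 0 0 0 0 120; 0 0 0 0 160; 0 0 0 0 255; 0 0 0 0 255; 0 0 0 0 255; 0 0 0 0 255; 0 0 0 0 255; 0 0 0 0 255; 0 0 0 0 255; 0 0 0 0 255",
  squeeze=40,
)

```text
time_s: 3.27
tool_pos: [0.4294, 0.2871, 0.0616]
tool_rot: [180.0, 0.0, 168.0]
force: [-0.4, 0.3, 0.4]
grip_width: 0.0283
grasp_force: 0.2
```

Run:
```python
from h import *
to(.4295,.286,.061)
t=cams.read_camera("top");s=cams.read_camera("side")
a=cv2.resize(t[195:275,160:280],None,fx=4,fy=4,interpolation=3);b=cv2.resize(s[230:350,270:370],None,fx=3,fy=3,interpolation=3)
c=np.zeros((360,800,3),np.uint8);c[:320,:480]=a;c[:360,490:790]=b
cv2.imwrite("pics/g.png",np.clip(c*1.5,0,255).astype(np.uint8))
```

```text
t 3.27 pos [0.4294 0.2871 0.0616] rot [1.7999e+02 1.0000e-02 1.6798e+02] delta mm [-0.3 -1.1  0.6] turn rad -0.0 F [-0.4  0.3  0.4] w 0.0283 g 0.2
```

View pics/g.png

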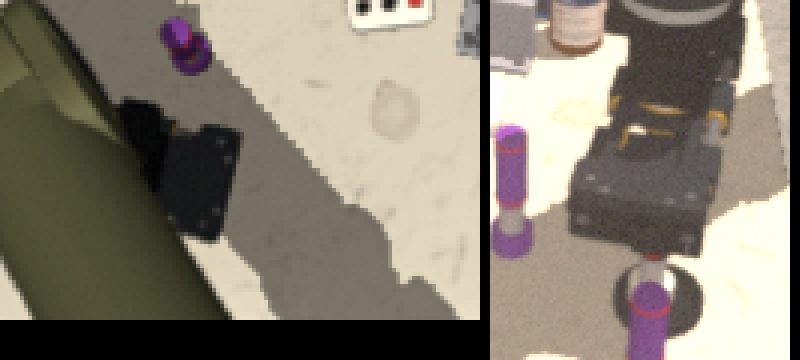

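The gripper hides most of the tamper, whose neck shows just below the fingers at about (655,265) in the composite. The fingers are still closing at 28 mm, so I'll give them more rows.

>>> arm_command(
  series="0 0 0 0 255; 0 0 0 0 255; 0 0 0 0 255; 0 0 0 0 255; 0 0 0 0 255; 0 0 0 0 255; 0 0 0 0 255; 0 0 0 0 255",
)

```text
time_s: 4.03
tool_pos: [0.4295, 0.2872, 0.0617]
tool_rot: [180.0, 0.0, 168.0]
force: [-0.8, 1.5, 0.5]
grip_width: 0.0208
grasp_force: 40.0
```

>>> arm_command(
  series="0 0 -10 0 255; 0 0 -15 0 255; 0 0 -15 0 255; -4.8 -20 0 0 255; -4.8 -20 0 0 255; -4.8 -20 0 0 255; -4.8 -20 0 0 255; -4.8 -20 0 0 255; -4.8 -20 0 0 255; -4.8 -20 0 0 255; -4.8 -20 0 0 255; -4.8 -20 0 0 255; -4.8 -20 0 0 255; -4.8 -20 0 0 255; -4.8 -20 0 0 255; -4.8 -20 0 0 255; -4.8 -20 0 0 255; 0 0 0 0 255; 0 0 0 0 255; 0 0 0 0 255",
)

```text
time_s: 5.7
tool_pos: [0.4365, -0.0004, 0.1016]
tool_rot: [180.0, -0.0, 168.0]
force: [0.6, 0.3, -2.0]
grip_width: 0.0214
grasp_force: 40.0
```

Run:
```python
from h import *
to(.4369,-.0002,.0607)
t=cams.read_camera("top");s=cams.read_camera("side")
cv2.imwrite("pics/t2.png",t);cv2.imwrite("pics/s2.png",s)
a=cv2.resize(t[165:255,250:350],None,fx=4,fy=4,interpolation=3);b=cv2.resize(s[180:290,240:340],None,fx=3.6,fy=3.6,interpolation=3)
c=np.zeros((400,780,3),np.uint8);c[:360,:400]=a;c[:396,410:770]=b
cv2.imwrite("pics/g2.png",np.clip(c*1.5,0,255).astype(np.uint8))
```

```text
t 5.7 pos [ 4.365e-01 -4.000e-04  1.016e-01] rot [ 1.7998e+02 -3.0000e-02  1.6798e+02] delta mm [-0.4  0.2 40.9] turn rad -0.0 F [ 0.6  0.3 -2. ] w 0.0214 g 40.0
```

View pics/g2.png

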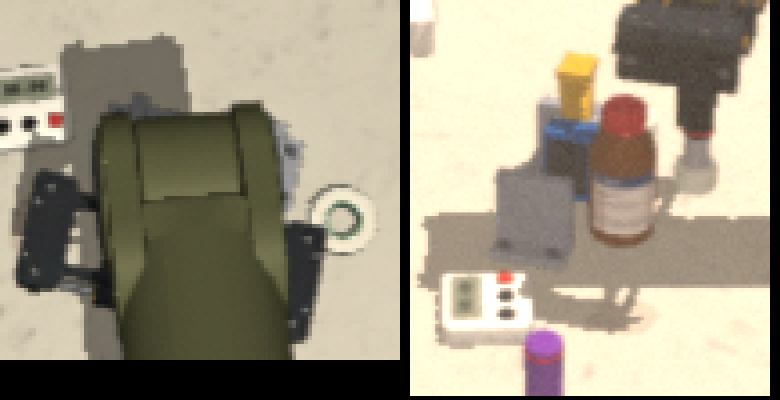

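The side view shows the tamper held upright behind the bottle with its foot at about (695,178). The arm hides the bottle from above. I'll descend and push part way.

>>> arm_command(
  series="0 0 15 0 255; 0 0 15 0 255; 0 0 8 0 255; 0 0 2.9 0 255; -4 0.36 0 0 255; -4 0.36 0 0 255; -3 0.27 0 0 255; -2 0.18 0 0 255; -2 0.18 0 0 255; -2 0.18 0 0 255; -2 0.18 0 0 255; -2 0.18 0 0 255; -2 0.18 0 0 255; -2 0.18 0 0 255; -2 0.18 0 0 255; -2 0.18 0 0 255; 0 0 0 0 255; 0 0 0 0 255",
)

```text
time_s: 7.3
tool_pos: [0.4662, -0.0044, 0.0607]
tool_rot: [180.0, 0.0, 168.0]
force: [0.1, 0.6, -2.6]
grip_width: 0.0209
grasp_force: 40.0
```

```bash
cat >> h.py <<'E'
C=np.array([.5322,-.0094]);Rc=np.array([[.978,.208],[-.208,.978]])  # columns x_c,y_c
def inclamp(p): return (Rc.T@(np.asarray(p)[:2]-C)*1000).round(1)
def cap(tag):
    s=cams.read_camera("side");cv2.imwrite(f"pics/{tag}.png",s)
    h=cv2.cvtColor(s,cv2.COLOR_BGR2HSV);m=cv2.inRange(h,(0,130,60),(8,255,255));k=m*0;k[195:240,270:320]=m[195:240,270:320]
    N,l,st,c=cv2.connectedComponentsWithStats(k);i=1+np.argmax(st[1:,4]);u=c[i]
    p=onz("side",u[0],u[1]-2.1,.105);print("cap px",u.round(1),st[i],"world",p.round(4),"clamp",inclamp(p))
    k=cv2.inRange(h,(15,110,110),(28,255,255))[170:260,270:302]; N,l,st,c=cv2.connectedComponentsWithStats(k);i=1+np.argmax(st[1:,4]);print("brass",st[i]+[270,170,0,0,0])
E
python3 - <<'E'
from h import *
to(.4369,-.0002,.0607);print(inclamp(telemetry.get_obs()["tool_pos"]))
cap("s3")
E
```

```text
t 7.3 pos [ 0.4662 -0.0044  0.0607] rot [1.7999e+02 5.0000e-02 1.6798e+02] delta mm [29.5 -2.  -0. ] turn rad -0.0 F [ 0.1  0.6 -2.6] w 0.0209 g 40.0
[-65.6  -8.8]
cap px [307. 230.] [307 230   1   1   1] world [0.4652 0.0783 0.105 ] clamp [-83.8  71.9]
brass [281 195   9   9  29]
```

```bash
sed -i 's/(0,130,60),(8,255,255)/(0,130,25),(8,255,255)/' h.py
python3 - <<'E'
import h,cv2,numpy as np
s=cv2.imread("pics/s3.png");h_=cv2.cvtColor(s,cv2.COLOR_BGR2HSV)
print(h_[205:216,300].tolist())
m=cv2.inRange(h_,(0,150,25),(6,255,255))[195:240,270:320]
print("\n".join("".join("#" if v else "." for v in r) for r in m[:28]))
E
```

```text
[[13, 38, 61], [8, 45, 62], [11, 33, 61], [4, 38, 54], [19, 51, 55], [22, 53, 53], [16, 50, 56], [16, 60, 55], [21, 47, 54], [18, 48, 53], [10, 56, 55]]
..................................................
..................................................
..................................................
..................................................
..................................................
..................................................
..................................................
..................................................
..................................................
..................................................
..................................................
..................................................
..................................................
..................................................
..................................................
..................................................
..................................................
..................................................
..................................................
..................................................
..................................................
..................................................
..................................................
..................................................
..................................................
..................................................
..................................................
..................................................
```

Run:
```python
import cv2,numpy as np
s=cv2.imread("pics/s3.png");cv2.imwrite("pics/s3c.png",np.clip(cv2.resize(s[170:290,230:350],None,fx=4.5,fy=4.5,interpolation=3)*1.5,0,255).astype(np.uint8))
```

```text
(no output)
```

View pics/s3c.png

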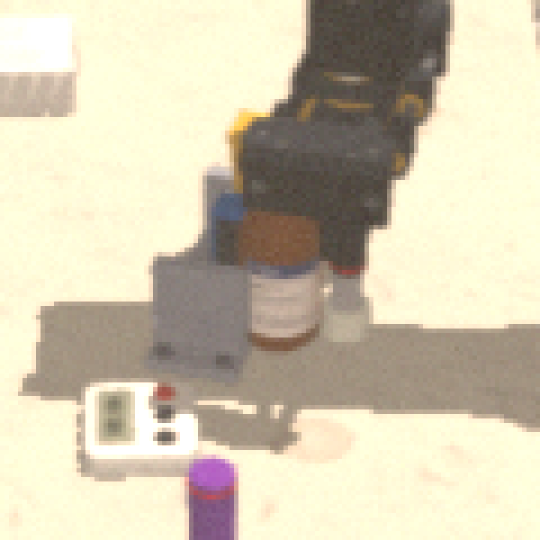

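The bottle stands upright, with its label at about (285,305), the foot at (348,320) touching it, and its front starting to enter the clamp. I'll push on.

>>> arm_command(
  series="-2 0.18 0 0 255; -2 0.18 0 0 255; -2 0.18 0 0 255; -2 0.18 0 0 255; -2 0.18 0 0 255; -2 0.18 0 0 255; -2 0.18 0 0 255; -2 0.18 0 0 255; -2 0.18 0 0 255; -2 0.18 0 0 255; -2 0.18 0 0 255; 0 0 0 0 255",
)

```text
time_s: 8.35
tool_pos: [0.4883, -0.0071, 0.0607]
tool_rot: [180.0, 0.0, 168.0]
force: [0.6, -0.5, -3.3]
grip_width: 0.0211
grasp_force: 40.0
```

>>> arm_command(
  series="-1 0.1 0 0 255; -1 0.1 0 0 255; -1 0 0 0 255; 0 0 0 0 255",
)

```text
time_s: 8.68
tool_pos: [0.4909, -0.0075, 0.0607]
tool_rot: [180.0, 0.0, 168.0]
force: [-0.6, -0.2, -1.7]
grip_width: 0.0211
grasp_force: 40.0
```

Run:
```python
from h import *
to(.4369,-.0002,.0607);print(inclamp(telemetry.get_obs()["tool_pos"]))
s=cams.read_camera("side");cv2.imwrite("pics/s4.png",s)
# label/brown extents
h=cv2.cvtColor(s,cv2.COLOR_BGR2HSV)
m=cv2.inRange(h,(3,80,40),(18,255,140))[205:260,265:325]
print("\n".join("".join("#" if v else "." for v in r) for r in m))
```

```text
t 8.68 pos [ 0.4909 -0.0075  0.0607] rot [1.8000e+02 1.0000e-02 1.6797e+02] delta mm [54.3 -4.1 -0. ] turn rad -0.0 F [-0.6 -0.2 -1.7] w 0.0211 g 40.0
[-40.8  -6.7]
..........................................##................
..........................................##................
............................................................
............................................................
............................................................
............................................................
............................................................
............................................................
............................................................
............................................................
...........#................................................
..........#########.........................................
..........##############....................................
.........#################..................................
.........#################..................................
.........###########
[... 1719 characters left out ...]
.............................
............................................................
............................................................
............................................................
............................................................
............................................................
............................................................
##..........................................................
####........................................................
####........................................................
###.........................................................
............................................................
```

>>> arm_command(
  series="-1 0 0 0 255; -1 0 0 0 255; 0 0 0 0 255",
)

```text
time_s: 8.98
tool_pos: [0.4929, -0.0079, 0.0607]
tool_rot: [180.0, 0.0, 168.0]
force: [0.4, -0.2, -3.1]
grip_width: 0.0209
grasp_force: 40.0
```

>>> arm_command(
  series="-1 0 0 0 255; -0.5 0 0 0 255; 0 0 0 0 255",
)

```text
time_s: 9.23
tool_pos: [0.4942, -0.0082, 0.0606]
tool_rot: [180.0, 0.0, 168.0]
force: [-0.4, -0.3, -2.5]
grip_width: 0.0208
grasp_force: 40.0
```

>>> arm_command(
  series="-0.5 0 0 0 255; -0.5 0 0 0 255; 0 0 0 0 255",
)

```text
time_s: 9.48
tool_pos: [0.4952, -0.0084, 0.0607]
tool_rot: [180.0, 0.0, 168.0]
force: [-0.7, -0.2, -2.5]
grip_width: 0.0206
grasp_force: 40.0
```

>>> arm_command(
  series="-0.5 0 0 0 255; -0.5 0 0 0 255; 0 0 0 0 255",
)

```text
time_s: 9.73
tool_pos: [0.4962, -0.0086, 0.0607]
tool_rot: [180.0, 0.0, 168.0]
force: [-0.8, -0.2, -2.9]
grip_width: 0.0211
grasp_force: 40.0
```

>>> arm_command(
  series="-0.5 0 0 0 255; -0.5 0 0 0 255; 0 0 0 0 255",
)

```text
time_s: 9.98
tool_pos: [0.4967, -0.0087, 0.0606]
tool_rot: [-180.0, -0.0, 168.0]
force: [-2.1, 0.5, -1.3]
grip_width: 0.0209
grasp_force: 40.0
```

>>> arm_command(
  series="-0.5 0 0 0 255; -0.5 0 0 0 255; 0 0 0 0 255",
)

```text
time_s: 10.23
tool_pos: [0.4971, -0.0089, 0.0604]
tool_rot: [-180.0, -0.1, 168.0]
force: [-4.0, -0.1, -0.2]
grip_width: 0.021
grasp_force: 40.0
```

Contact with the stop shows as 4 N at a standstill. I'll back off, lift, move aside and measure the bottle and key from both cameras.

>>> arm_command(
  series="10 0 0 0 255; 15 0 0 0 255; 8 0 -10 0 255; 0 0 -30 0 255; 0 0 -30 0 255; 0 0 -30 0 255; 0 20 -10 0 255; 0 25 0 0 255; 0 30 0 0 255; 0 30 0 0 255; 0 30 0 0 255; 0 30 0 0 255; 0 30 0 0 255; 0 0 0 0 255; 0 0 0 0 255",
)

```text
time_s: 11.48
tool_pos: [0.5064, 0.191, 0.1706]
tool_rot: [180.0, 0.1, 168.2]
force: [0.8, -0.3, -3.0]
grip_width: 0.021
grasp_force: 40.0
```

Run:
```python
from h import *
t=cams.read_camera("top");s=cams.read_camera("side");cv2.imwrite("pics/t5.png",t);cv2.imwrite("pics/s5.png",s)
to(.5,0,.2)
def B(im,lo,hi,x0,x1,y0,y1):
    k=cv2.inRange(cv2.cvtColor(im,cv2.COLOR_BGR2HSV),lo,hi);m=k*0;m[y0:y1,x0:x1]=k[y0:y1,x0:x1]
    N,l,st,c=cv2.connectedComponentsWithStats(m);return [(st[i].tolist(),c[i].round(1).tolist()) for i in range(1,N) if st[i][4]>12]
print("red",B(t,(0,120,40),(8,255,255),275,310,180,225),B(s,(0,130,40),(8,255,255),270,315,190,240))
print("brass",B(t,(10,90,60),(28,255,255),300,330,190,220),B(s,(14,90,60),(28,255,255),270,300,185,240))
a=cv2.resize(t[175:255,250:350],None,fx=4,fy=4,interpolation=3);b=cv2.resize(s[180:290,240:340],None,fx=3.6,fy=3.6,interpolation=3)
c=np.zeros((400,780,3),np.uint8);c[:320,:400]=a;c[:396,410:770]=b
cv2.imwrite("pics/g5.png",np.clip(c*1.5,0,255).astype(np.uint8))
```

```text
t 11.58 pos [0.5065 0.1879 0.1707] rot [-1.7999e+02  7.0000e-02  1.6795e+02] delta mm [ -32.9 -185.1  -29.2] turn rad -0.001 F [-0.1 -0.8 -2.1] w 0.0207 g 40.0
red [([287, 193, 13, 12, 117], [292.8, 198.6])] []
brass [([307, 198, 12, 12, 110], [312.2, 203.3])] [([272, 188, 20, 7, 52], [279.8, 190.4])]
```

View pics/g5.png

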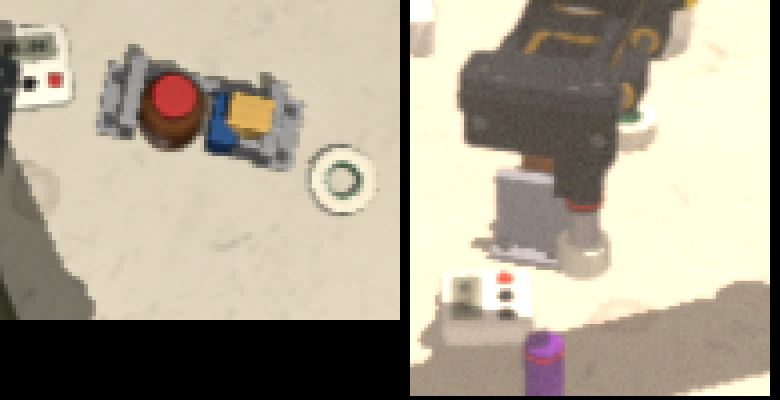

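In the top view the bottle sits in the pocket, with its cap at (174,95) and the key head's top face at about (252,112). The side view shows the tamper held upright with its foot at (585,255).

Run:
```python
from h import *
cp=onz("top",293.0,198.3,.105);k=onz("top",312.5,202.8,.105)
d=(cp-k)[:2];print("cap",cp,"key",k,"dist",np.linalg.norm(d),"dir yaw",np.degrees(np.arctan2(-d[0],d[1])))
s=cv2.imread("pics/s5.png");h=cv2.cvtColor(s,cv2.COLOR_BGR2HSV)
print("foot bottom ray",onz("side",288.7,255.3,.114),"foot mid",onz("side",288.7,251,.123))
# key head side edges in top for subpixel
t=cv2.imread("pics/t5.png");m=cv2.inRange(cv2.cvtColor(t,cv2.COLOR_BGR2HSV),(10,90,60),(28,255,255))[192:216,302:326]
print("\n".join("".join("#" if v else "." for v in r) for r in m))
```

```text
cap [ 0.53538377 -0.00883473  0.105     ] key [ 0.52231255 -0.062388    0.105     ] dist 0.05512540348019679 dir yaw -13.716506231194236
foot bottom ray [0.50168131 0.19533439 0.114     ] foot mid [0.50193348 0.19287782 0.123     ]
........................
........................
........................
........................
........................
........................
......####..............
......#########.........
......###########.......
.....############.......
.....###########........
.....###########........
.....###########........
.....###########........
.....###########........
.......#########........
.......#######..........
..........###...........
........................
........................
........................
........................
........................
........................
```

>>> arm_command(
  series="0 0 -20 0 255; -5.6 -20.1 0 0 255; -5.6 -20.1 0 0 255; -5.6 -20.1 0 0 255; -5.6 -20.1 0 0 255; -5.6 -20.1 0 0 255; -5.6 -20.1 0 0 255; -5.6 -20.1 0 0 255; -5.6 -20.1 0 0 255; -5.6 -20.1 0 0 255; -5.6 -20.1 0 0 255; -5.6 -20.1 0 0 255; -5.6 -20.1 0 0 255; 0 0 0 0 255; 0 0 0 0 255; 0 0 0 0 255; 0 0 0 0 255",
  squeeze=60,
)

```text
time_s: 13.0
tool_pos: [0.5216, -0.0606, 0.1907]
tool_rot: [180.0, 0.0, 168.0]
force: [-0.2, -0.3, -3.4]
grip_width: 0.0209
grasp_force: 60.0
```

Run:
```python
from h import *
to(.5225,-.0625,.1637)
s=cams.read_camera("side");cv2.imwrite("pics/s6.png",s);cv2.imwrite("pics/s6c.png",np.clip(cv2.resize(s[150:270,240:350],None,fx=4.5,fy=4.5,interpolation=3)*1.5,0,255).astype(np.uint8))
```

```text
t 13.0 pos [ 0.5216 -0.0606  0.1907] rot [1.7995e+02 1.0000e-02 1.6801e+02] delta mm [-1.2 -1.7 27. ] turn rad 0.0 F [-0.2 -0.3 -3.4] w 0.0209 g 60.0
```

View pics/s6c.png

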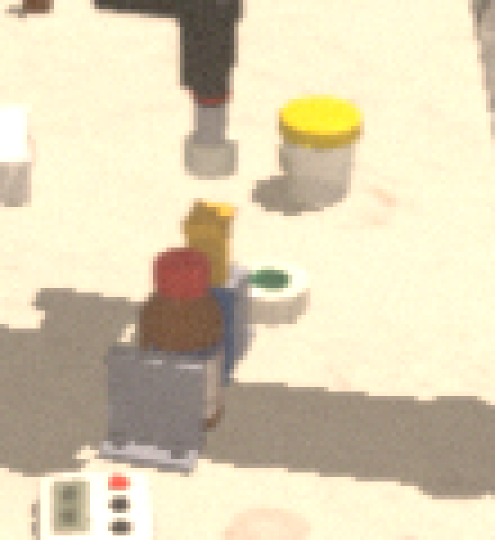

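The foot is centred over the key head in this view (both at column 210), and the bottle stands upright in the pocket. Now the first blow, about 10 mm, then lift.

>>> arm_command(
  series="-1.2 -1.7 10 0 255; 0 0 10 0 255; 0 0 4 0 255; 0 0 2.5 0 255; 0 0 2.5 0 255; 0 0 2.5 0 255; 0 0 2.5 0 255; 0 0 2.5 0 255; 0 0 2.5 0 255; 0 0 0 0 255",
)

```text
time_s: 13.88
tool_pos: [0.5227, -0.0632, 0.1514]
tool_rot: [180.0, 0.0, 168.0]
force: [0.7, 0.5, -2.0]
grip_width: 0.0208
grasp_force: 60.0
```

>>> arm_command(
  series="0 0 -10 0 255; 0 0 -15 0 255; 0 0 0 0 255; 0 0 0 0 255; 0 0 0 0 255; 0 0 0 0 255",
)

```text
time_s: 14.38
tool_pos: [0.5221, -0.0631, 0.1759]
tool_rot: [-180.0, -0.1, 168.0]
force: [-0.3, -0.3, -2.2]
grip_width: 0.0207
grasp_force: 60.0
```

Run:
```python
from h import *
to(.5225,-.0625,.1517)
s=cams.read_camera("side");cv2.imwrite("pics/s7.png",s)
for f in("s6","s7"):
    s=cv2.imread(f"pics/{f}.png");m=cv2.inRange(cv2.cvtColor(s,cv2.COLOR_BGR2HSV),(14,90,60),(32,255,255))[185:225,276:298]
    print("\n".join("".join("#" if v else "." for v in r) for r in m),"\n")
print(proj("side",[[.5225,-.0625,.105],[.5225,-.0625,.095],[.5225,-.0625,.08]]))
```

```text
t 14.38 pos [ 0.5221 -0.0631  0.1759] rot [-1.7999e+02 -7.0000e-02  1.6798e+02] delta mm [-0.3  0.7 24.2] turn rad -0.0 F [-0.3 -0.3 -2.2] w 0.0207 g 60.0
......................
......................
......................
......................
......................
......................
......................
......................
......................
......................
.......#########......
.......#########......
......##########......
......##########......
.....##########.......
.....##########.......
.....##########.......
.....##########.......
.....##########.......
.....##########.......
........#######.......
..........#####.......
...........####.......
...........####.......
...........####.......
...........####.......
...........####.......
...........###........
......................
......................
......................
......................
.........#............
#.#...................
....###...............
#.........#.#.........
.........#.#..........
..........#...........
..#...#..#.##.........
...#.................. 

......................

[... 286 characters left out ...]
####........
.......#########......
......##########......
.....##########.......
.....##########.......
....##########........
....##########........
........#######.......
..........#####.......
..........####........
...........####.......
...........###........
...........###........
...........###........
...........###........
...........###........
......................
......................
......................
.......#..##..........
.....##..#............
.....##...............
..........#...........
.......#..#...........
...#..................
........#.............
...........#.......... 

[[285.0297101  196.78717266]
 [284.98762366 200.18167131]
 [284.92520158 205.21269752]]
```

The top of the head dropped about 3 px (roughly 8–10 mm), so the first blow is within the half-way window and the tamper is clear. Further blows now.

>>> arm_command(
  series="0 0 10 0 255; 0 0 10 0 255; 0 0 4 0 255; 0 0 2 0 255; 0 0 2 0 255; 0 0 2 0 255; 0 0 2 0 255; 0 0 2 0 255; 0 0 2 0 255; 0 0 2 0 255; 0 0 0 0 255",
)

```text
time_s: 15.35
tool_pos: [0.5227, -0.0632, 0.1383]
tool_rot: [-180.0, 0.0, 168.0]
force: [0.1, 1.0, -1.7]
grip_width: 0.021
grasp_force: 60.0
```

>>> arm_command(
  series="0 0 1 0 255; 0 0 1 0 255; 0 0 0 0 255",
)

```text
time_s: 15.6
tool_pos: [0.5231, -0.0633, 0.1377]
tool_rot: [180.0, 0.0, 168.0]
force: [-2.7, 0.7, 7.8]
grip_width: 0.0207
grasp_force: 60.0
```

>>> arm_command(
  series="0 0 1 0 255; 0 0 1 0 255; 0 0 0 0 255",
)

```text
time_s: 15.85
tool_pos: [0.5235, -0.0634, 0.1373]
tool_rot: [179.9, 0.1, 168.0]
force: [-6.3, 0.2, 16.0]
grip_width: 0.0206
grasp_force: 60.0
```

>>> arm_command(
  series="0 0 1 0 255; 0 0 1 0 255; 0 0 0 0 255",
)

```text
time_s: 16.1
tool_pos: [0.5238, -0.0635, 0.137]
tool_rot: [179.9, 0.1, 168.0]
force: [-8.0, 0.5, 25.9]
grip_width: 0.0205
grasp_force: 60.0
```

>>> arm_command(
  series="0 0 0.7 0 255; 0 0 0 0 255; 0 0 -5 0 255; 0 0 -10 0 255; 0 0 -15 0 255; 0 0 -10 0 255; 0 0 0 0 255; 0 0 0 0 255",
)

```text
time_s: 16.77
tool_pos: [0.5231, -0.0631, 0.1722]
tool_rot: [180.0, 0.1, 168.0]
force: [-0.9, 0.3, -2.1]
grip_width: 0.0208
grasp_force: 60.0
```

Run:
```python
from h import *
to(.4295,.2872,.19)
s=cams.read_camera("side");cv2.imwrite("pics/s8.png",s)
m=cv2.inRange(cv2.cvtColor(s,cv2.COLOR_BGR2HSV),(14,90,60),(32,255,255))[190:225,276:298]
print("\n".join("".join("#" if v else "." for v in r) for r in m),"\n")
```

```text
t 16.77 pos [ 0.5231 -0.0631  0.1722] rot [1.7998e+02 7.0000e-02 1.6799e+02] delta mm [164.4 323.2 -17.9] turn rad -0.0 F [-0.9  0.3 -2.1] w 0.0208 g 60.0
......................
......................
......................
......................
......................
......................
......................
......................
......................
......................
......................
......................
......................
.......########.......
......##########......
........#######.......
..........#####.......
...........####.......
...........###........
...........###........
...........###........
...........###........
...........###........
...........###........
..........####........
......................
......................
...#.....##...........
.......#..#...........
.#....................
...#...#..............
...#.#.##.............
......................
..........#.#.........
.#...#.#..............
```

>>> arm_command(
  series="0 0 -18 0 255; 10.3 20.2 0 0 255; 10.3 20.2 0 0 255; 10.3 20.2 0 0 255; 10.3 20.2 0 0 255; 10.3 20.2 0 0 255; 10.3 20.2 0 0 255; 10.3 20.2 0 0 255; 10.3 20.2 0 0 255; 10.3 20.2 0 0 255; 10.3 20.2 0 0 255; 10.3 20.2 0 0 255; 10.3 20.2 0 0 255; 10.3 20.2 0 0 255; 10.3 20.2 0 0 255; 10.3 20.2 0 0 255; 10.3 20.2 0 0 255; 0 0 0 0 255; 0 0 0 0 255; 0 0 0 0 255",
)

```text
time_s: 18.48
tool_pos: [0.4287, 0.2862, 0.189]
tool_rot: [-179.9, -0.0, 168.0]
force: [1.1, -0.5, -3.2]
grip_width: 0.0206
grasp_force: 60.0
```

Run:
```python
from h import *
to(.4295,.2872,.0617)
t=cams.read_camera("top");cv2.imwrite("pics/t9.png",t)
s=cams.read_camera("side");cv2.imwrite("pics/s9.png",s)
b=cv2.resize(s[200:350,250:370],None,fx=4,fy=4,interpolation=3)
cv2.imwrite("pics/g9.png",np.clip(b*1.5,0,255).astype(np.uint8))
print(proj("side",[[.4295,.2872,.126],[.4265,.29,.012]])-[250,200])
```

```text
t 18.48 pos [0.4287 0.2862 0.189 ] rot [-1.7989e+02 -3.0000e-02  1.6796e+02] delta mm [ -0.7   1.3 127.3] turn rad -0.001 F [ 1.1 -0.5 -3.2] w 0.0206 g 60.0
[[ 76.10293985  82.07633106]
 [ 73.79073363 126.98091263]]
```

View pics/g9.png

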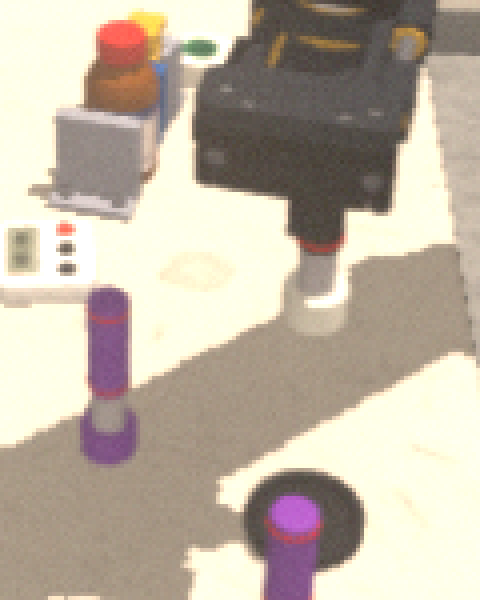

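The tamper is held nearly upright above the dish, with its foot at (316,310) and the dish centre at (304,518). The bottle and key look right. Now I'll lower it.

>>> arm_command(
  series="-0.7 2.5 10 0 255; 0 0 15 0 255; 0 0 15 0 255; 0 0 15 0 255; 0 0 15 0 255; 0 0 15 0 255; 0 0 15 0 255; 0 0 10 0 255; 0 0 8 0 255; 0 0 4 0 255; 0 0 2 0 255; 0 0 1 0 255; 0 0 0 0 255; 0 0 0 0 255",
)

```text
time_s: 19.75
tool_pos: [0.4304, 0.2899, 0.0656]
tool_rot: [179.9, 0.0, 168.0]
force: [-0.9, 0.8, -2.2]
grip_width: 0.0205
grasp_force: 60.0
```

>>> arm_command(
  series="0 0 1 0 255; 0 0 0.5 0 255; 0 0 0 0 255; 0 0 0 0 255",
)

```text
time_s: 20.08
tool_pos: [0.43, 0.2896, 0.0636]
tool_rot: [180.0, 0.0, 168.0]
force: [0.6, 0.1, -2.3]
grip_width: 0.0207
grasp_force: 60.0
```

>>> arm_command(
  series="0 0 1 0 255; 0 0 0 0 255; 0 0 0 0 255",
)

```text
time_s: 20.33
tool_pos: [0.4299, 0.2895, 0.0624]
tool_rot: [-180.0, -0.0, 168.0]
force: [0.6, 1.3, -2.0]
grip_width: 0.0204
grasp_force: 60.0
```

>>> arm_command(
  series="0 0 0.7 0 255; 0 0 0 0 255; 0 0 0 0 255",
)

```text
time_s: 20.58
tool_pos: [0.43, 0.2895, 0.0618]
tool_rot: [180.0, 0.0, 168.0]
force: [-0.1, 0.4, -1.3]
grip_width: 0.0211
grasp_force: 60.0
```

>>> arm_command(
  series="0 0 0.5 0 255; 0 0 0 0 255; 0 0 0 0 255",
)

```text
time_s: 20.83
tool_pos: [0.43, 0.2896, 0.0617]
tool_rot: [180.0, 0.0, 168.0]
force: [-0.7, -0.3, 2.1]
grip_width: 0.0206
grasp_force: 60.0
```

>>> arm_command(
  series="0 0 0 0 190; 0 0 0 0 188; 0 0 0 0 186; 0 0 0 0 184; 0 0 0 0 182; 0 0 0 0 180; 0 0 0 0 176; 0 0 0 0 172; 0 0 0 0 166; 0 0 0 0 160; 0 0 0 0 140; 0 0 0 0 120; 0 0 0 0 100; 0 0 0 0 80; 0 0 0 0 60; 0 0 0 0 60; 0 0 0 0 60; 0 0 0 0 60; 0 0 0 0 60; 0 0 0 0 60",
  squeeze=5,
)

```text
time_s: 22.5
tool_pos: [0.43, 0.2895, 0.0613]
tool_rot: [180.0, 0.0, 168.0]
force: [-0.5, -0.2, -0.1]
grip_width: 0.0666
grasp_force: 0.0
```

Run:
```python
from h import *
to(.4295,.2872,.0617)
```

```text
t 22.5 pos [0.43   0.2895 0.0613] rot [180.     0.   167.98] delta mm [-0.  -2.4 -0.4] turn rad -0.0 F [-0.5 -0.2 -0.1] w 0.0666 g 0.0
```

Rise clear, move away, and check.

>>> arm_command(
  series="0 0 -5 0 60; 0 0 -10 0 60; 0 0 -15 0 60; 0 0 -20 0 60; 0 0 -25 0 60; 0 0 -25 0 60; 0 0 -25 0 60; 0 0 -25 0 60; 12 20 0 0 60; 12 20 0 0 60; 12 25 0 0 60; 12 25 0 0 60; 12 25 0 0 60; 12 25 0 0 60; 12 25 0 0 60; 12 25 0 0 60; 12 25 0 0 60; 12 25 0 0 60; 0 0 0 0 60; 0 0 0 0 60",
)

```text
time_s: 24.17
tool_pos: [0.3611, 0.5508, 0.2116]
tool_rot: [180.0, -0.0, 168.2]
force: [-0.4, -1.4, -1.0]
grip_width: 0.0667
grasp_force: 0.0
```

Run:
```python
from h import *
to(.4295,.2872,.0617)
t=cams.read_camera("top");s=cams.read_camera("side")
a=cv2.resize(t[175:265,170:350],None,fx=2.4,fy=2.4,interpolation=3);b=cv2.resize(s[185:375,220:370],None,fx=2.4,fy=2.4,interpolation=3)
c=np.zeros((456,800,3),np.uint8);c[:a.shape[0],:a.shape[1]]=a;c[:,436:436+360]=b
cv2.imwrite("pics/g10.png",np.clip(c*1.5,0,255).astype(np.uint8))
```

```text
t 24.17 pos [0.3611 0.5508 0.2116] rot [ 1.7999e+02 -2.0000e-02  1.6817e+02] delta mm [-121.1 -244.   149.8] turn rad 0.003 F [-0.4 -1.4 -1. ] w 0.0667 g 0.0
```

View pics/g10.png

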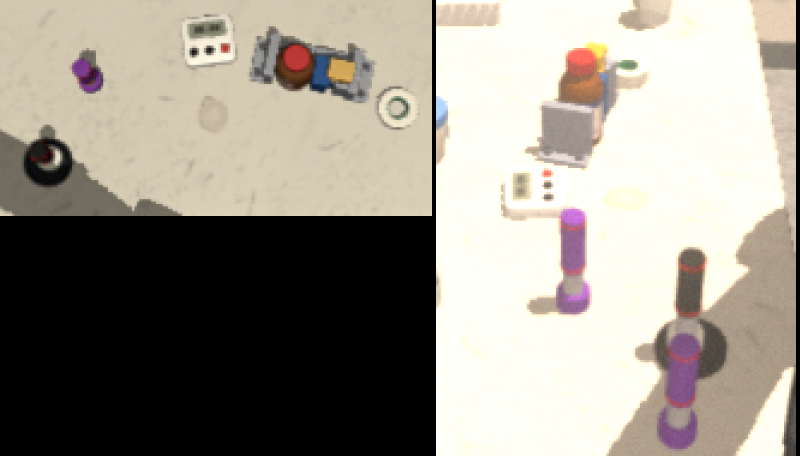

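The tamper stands upright in its dish at about (690,300). The bottle is clamped upright, with its cap at (297,57) and the key low at (341,70). The timer and tape have not moved. Handing in.

```bash
python3 -c "
from h import *
print(env.sign_off())"
```

```text
the job is handed in; nothing more can be done
None
```

The job is handed in: the bottle is against the stop and clamped, the key was driven home in two blows (the last with about 28 N), and the tamper is back upright in its dish; sign-off gave no verdict, and the jaw's grip on the bottle could not be measured directly.

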